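# Sort reclaimed brass fittings into their trays

## Task

Sort the loose brass fittings on the bench into the grey trays: the two lamp feet into the tray with two large square bays, the two door knobs into the tray with two small square bays, one piece to a bay, and the pull handle lengthwise into the single long narrow tray. Every piece must end standing upright on the floor of its bay, let go and at rest. Leave the statuette and the glass jar where they stand.

Things in the scene. Friction and masses are not known exactly. Their poses are not given: they have to be found in the camera images.
- foot_a: Solid brass lamp foot, loose, standing upright: flat round base 78 mm across that sweeps up like a trumpet to an upright cylindrical neck 24 mm across, which runs from 36 to 66 mm (the top) above its underside. Grip the neck from above. Round, so yaw does not matter. About 0.4 kg. Origin: centre of the underside, z up. The two lamp feet are alike and interchangeable.
- foot_b: Solid brass lamp foot, loose, standing upright: flat round base 78 mm across that sweeps up like a trumpet to an upright cylindrical neck 24 mm across, which runs from 36 to 66 mm (the top) above its underside. Grip the neck from above. Round, so yaw does not matter. About 0.4 kg. Origin: centre of the underside, z up. The two lamp feet are alike and interchangeable.
- knob_a: Solid brass door knob, loose, standing on its round rose: rose 46 mm across and 6 mm thick, thin stem 20 mm across, round head 36 mm across (widest from 35 to 45 mm above the underside), 56 mm tall in all. Grip the head from above. Round, so yaw does not matter. About 0.25 kg. Origin: centre of the underside, z up. The two knobs are alike and interchangeable.
- knob_b: Solid brass door knob, loose, standing on its round rose: rose 46 mm across and 6 mm thick, thin stem 20 mm across, round head 36 mm across (widest from 35 to 45 mm above the underside), 56 mm tall in all. Grip the head from above. Round, so yaw does not matter. About 0.25 kg. Origin: centre of the underside, z up. The two knobs are alike and interchangeable.
- handle: Brass pull handle, loose, standing on two feet like a bridge, 26 x 110 x 46 mm, 0.22 kg: a straight bar 12 mm wide, 110 mm long, from 34 to 46 mm above its underside, on posts 42 mm either side of the middle with 26 x 26 mm foot plates. Grip the bar at its middle from above, across its width. Origin: middle, level with the underside; y along the bar, z up; either way round is the same.
- foot_tray: The largest tray, for the lamp feet: 110 x 215 mm outside, divided into two square bays 100 x 100 mm inside, whose centres lie at y = +52.5 and -52.5 mm in its frame. Fixed to the bench, grey plastic; walls 5 mm thick and 20 mm high in all, floor 5 mm above the bench. Origin: centre of the underside, x across the short side, y along the long side, z up.
- knob_tray: The tray for the door knobs: 76 x 147 mm outside, divided into two square bays 66 x 66 mm inside, whose centres lie at y = +35.5 and -35.5 mm in its frame. Fixed to the bench, grey plastic; walls 5 mm thick and 20 mm high in all, floor 5 mm above the bench. Origin: centre of the underside, x across the short side, y along the long side, z up.
- handle_tray: The long narrow tray for the pull handle: 60 x 144 mm outside, one undivided bay 50 x 134 mm inside, centred on the origin. Fixed to the bench, grey plastic; walls 5 mm thick and 20 mm high in all, floor 5 mm above the bench. Origin: centre of the underside, x across the short side, y along the long side, z up.
- statuette: Silvery robed statuette with outspread sleeves, 91 mm tall, base 48 mm across; a bystander, loose; it stays where it stands. Origin: centre of the underside.
- jar: Amber glass jar with a dark lid, 60 mm across, 75 mm tall; a bystander, loose; it stays where it stands. Origin: centre of the underside.

How it is judged (in metres and radians):
At the end, for the whole second after the job is handed in: Both lamp feet, both door knobs and the handle in their own trays, one to a bay: each origin within 15 mm of its bay centre along both tray axes, underside within 4 mm of the bay floor, upright within 0.12 rad, slower than 20 mm/s ((((x of foot_a in the frame of foot_tray between -0.015 and 0.015 m and y of foot_a in the frame of foot_tray between 0.0375 and 0.0675 m and z of foot_a in the frame of foot_tray below 0.009 m and angle between foot_a's own z axis and vertical below 0.12 rad) and (x of foot_b in the frame of foot_tray between -0.015 and 0.015 m and y of foot_b in the frame of foot_tray between -0.0675 and -0.0375 m and z of foot_b in the frame of foot_tray below 0.009 m and angle between foot_b's own z axis and vertical below 0.12 rad)) or ((x of foot_a in the frame of foot_tray between -0.015 and 0.015 m and y of foot_a in the frame of foot_tray between -0.0675 and -0.0375 m and z of foot_a in the frame of foot_tray below 0.009 m and angle between foot_a's own z axis and vertical below 0.12 rad) and (x of foot_b in the frame of foot_tray between -0.015 and 0.015 m and y of foot_b in the frame of foot_tray between 0.0375 and 0.0675 m and z of foot_b in the frame of foot_tray below 0.009 m and angle between foot_b's own z axis and vertical below 0.12 rad))) and (((x of knob_a in the frame of knob_tray between -0.015 and 0.015 m and y of knob_a in the frame of knob_tray between 0.0205 and 0.0505 m and z of knob_a in the frame of knob_tray below 0.009 m and angle between knob_a's own z axis and vertical below 0.12 rad) and (x of knob_b in the frame of knob_tray between -0.015 and 0.015 m and y of knob_b in the frame of knob_tray between -0.0505 and -0.0205 m and z of knob_b in the frame of knob_tray below 0.009 m and angle between knob_b's own z axis and vertical below 0.12 rad)) or ((x of knob_a in the frame of knob_tray between -0.015 and 0.015 m and y of knob_a in the frame of knob_tray between -0.0505 and -0.0205 m and z of knob_a in the frame of knob_tray below 0.009 m and angle between knob_a's own z axis and vertical below 0.12 rad) and (x of knob_b in the frame of knob_tray between -0.015 and 0.015 m and y of knob_b in the frame of knob_tray between 0.0205 and 0.0505 m and z of knob_b in the frame of knob_tray below 0.009 m and angle between knob_b's own z axis and vertical below 0.12 rad))) and x of handle in the frame of handle_tray between -0.015 and 0.015 m and y of handle in the frame of handle_tray between -0.015 and 0.015 m and z of handle in the frame of handle_tray below 0.009 m and angle between handle's own z axis and vertical below 0.12 rad and linear speed of each of foot_a, foot_b, knob_a, knob_b, handle below 0.02 m/s); the robot touches nothing.
It fails at once if the statuette is shoved more than 30 mm or tipped over (distance of statuette from where it was at the start of the episode above 0.03 m or angle between statuette's own z axis and vertical above 0.4 rad).
It fails at once if the jar is shoved more than 30 mm or tipped over (distance of jar from where it was at the start of the episode above 0.03 m or angle between jar's own z axis and vertical above 0.4 rad).
It also fails if it takes over 120 s, if anything falls off the work surface, if the arm or the gripper's body presses on something with over 40 N, if the wrist force passes 120 N, or if a joint passes its speed limit or range.

## Robot

A 6-joint arm with a two-finger parallel gripper is mounted at the origin on the work surface. World frame = base frame: x ahead of the robot, y to its left, z up, the work surface at z = 0. Lengths are in mm, angles in rad, forces in N, time in s.
With the tool pointing down it reaches from about 275 to 750 mm from the base axis. Payload 10.2 kg.
Tool frame: the origin (TCP) lies at the very end of the fingers, on their centre line; the grasp point (between the pads) lies 19 mm behind it (ctrl.hold_point_z is the distance from the TCP to the grasp point, in mm); z points along the fingers, y is the direction in which the jaws open and shut (so a half turn about z gives the same grasp; the last joint's range is limited). The gripper opens to 85 mm and grips with 20 to 120 N. Pads are 22 mm wide; open, the fingers measure 114 mm over their backs; the gripper's body (76 mm by 85 mm) begins 54 mm behind the grasp point. The pads swing forward as they close: fully open they stand 13 mm farther back than shut.
Start: joints at [-1.393, 0.313, 1.498, -0, 1.331, -0.223], TCP at [204.819, -483.405, 231.294] pointing down, gripper open.
Joint ranges: [-2.94, 2.94], [-0.97, 2.17], [0.19, 2.56], [-1.23, 4.37], [0.02, 3.11], [-2.88, 2.88]. Speed limits (rad/s): [2.39, 2.39, 3.01, 3.14, 3.14, 3.14].

## Interface

Orientations are given as a unit quaternion [w, x, y, z].
In Python, from rig import readout, cams, workorder, spotter, ctrl gives the robot as it stands.
- The arm moves only by the tool step_arm, never from a script. Its argument "plan" is text: rows parted by semicolons, each of 5 numbers parted by spaces: the shift along the tool's x, y, z in cm, then the turn about the tool's z in degrees, then the opening in per cent of the stroke, from 0 (shut) to 100 (fully open). In form: x y z twist gripper; .... A call has 1 to 10 rows; each row is the pose to reach, as a shift and turn from the pose commanded when the call began, along the tool's axes at that moment; what a row does not reach only later rows make up. A row lasts 1/10 s, in which the tool goes at most 50 mm and 8.59 degrees, less where a joint would pass 70% of its speed; a pose out of reach is approached as far as the arm can. A call with a gripper value outside its range is refused whole. The fingers move at their own pace and stop on an object; "grip_force" is the grip in N (left out, the last holds). Time passes only in rows, so rows that repeat a pose let the fingers close. It gives the time, the measured TCP pose, the force and the opening at its end, in the units of the state.
- readout.sense(): the state, without advancing time (a new reading comes with each control period).
- cams.capture(name): name is "scene" or "top" or "wrist"; returns (picture, depth): 384x512x3 uint8, red, green, blue; 384x512 float32, mm along the optical axis (not along the pixel's ray), 0 where there is no reading.
- cams.camera_info(name): a dict with "vfov" (degrees; the focal length in pixels is half the picture's height over the tangent of half this angle, whatever the lens; pixels are square), "cx", "cy" (the principal point, pixels), "rvec" (rotation vector, rad) and "tvec" (3), from world to camera coordinates, as OpenCV has them. Camera axes: x right, y down, z forward; pixel columns grow to the right and rows downward; lengths in mm; the calibration is good to about 2 mm. A picture is of the moment at which its call begins: read the wrist's pose just before it. camera_info takes no time and is no camera call; for the wrist camera it gives the pose at the moment of the call.
- workorder.finish_job(): hands the job in, once; it reports no verdict.
Trained networks look in the newest picture that a camera, given by its name, has taken for a name from the list of things; names that differ only in an ending like _2 or _b are one class to them, and where a whole thing is asked for, a point or a joint stands for the part that bears it (a point fixed in the world has none). Each returns a list of dicts, best first, with "conf" (0 to 1); they miss things now and then, are a little off and sometimes report something else, mostly with a low value. They report only what shows in the picture. A call takes as long as a camera call.
- spotter.regions_of(camera, target): "pixels" (384x512 bool, what is visible of it) and "extent" ([centre column, centre row, width, height] in pixels, round what is visible of it).
The state is a dict: "time_s": time; "joints": joint angles; "dq": joint speeds; "tau": joint torques, N m; "eef_pos": TCP position; "ee_rot": TCP orientation; "force": force on the tool from outside, world axes, zero at the start; "wrist_torque": the same for the moment, N m; "grip_width": opening from 0.0 (shut) to 1.0 (fully open).
Only numpy, scipy, OpenCV 4.12 (cv2) and the standard library are available. Lean on these libraries where they do the work, as an engineer would, in place of code of your own. Each camera call takes 0.05 s, during which the arm holds its last target. There are 200 camera calls.

## Working session

There is one attempt and no reset: what is moved stays moved. The work goes in short steps, Python scripts to look and compute and a tool call to move; the robot and the scene stay as the last step left them, time stands still between calls to the robot, and variables do not carry over. Pictures are saved under pics/ and viewed, about 12 in all and at most 16, crops included, and the job is handed in when it is done.

Besides the shell and the picture viewer there is one more tool, called after "Request:" in YAML: its name, and indented under it one key for each argument. step_arm: Moves the arm, as the interface text tells. Its arguments: {"type":"object","properties":{"plan":{"type":"string"},"grip_force":{"type":"number"}},"required":["plan"]}

```bash
mkdir -p pics; ls; cat > h.py <<'E'
import numpy as np, cv2
from rig import readout, cams, workorder, spotter, ctrl
def cam(n):
    i=cams.camera_info(n); R=cv2.Rodrigues(np.array(i['rvec'],float))[0]; f=192/np.tan(np.radians(i['vfov'])/2)
    return i,R,np.array(i['tvec'],float).ravel(),f
def cloud(n,D,c=None):
    i,R,t,f=c or cam(n)
    v,u=np.mgrid[0:384,0:512]
    P=np.stack([(u-i['cx'])/f*D,(v-i['cy'])/f*D,D],-1)
    return (P-t)@R      # world = R^T (p-t)
def save(n,im): cv2.imwrite('pics/'+n,im[...,::-1])
E
python3 - <<'E'
from h import *
s=readout.sense(); print({k:np.round(v,3) for k,v in s.items()}, ctrl.hold_point_z)
ims=[]
for n in ['top','scene']:
    c=cam(n); im,D=cams.capture(n); W=cloud(n,D,c); np.savez(n+'.npz',im=im,D=D,W=W); save(n+'0.png',im)
    print(n,c[0])
    for t in ['foot_a','knob_a','handle','foot_tray','knob_tray','handle_tray','statuette','jar']:
        for r in spotter.regions_of(n,t)[:4]:
            m=r['pixels']&(D>0); p=W[m]
            if len(p)<5: continue
            z=p[:,2]; hi=p[z>np.percentile(z,90)-6]
            print(t,round(r['conf'],2),np.round(r['extent']),m.sum(),'med',np.round(np.median(p,0)),'hi',np.round(hi.mean(0)),'rect',[np.round(x) for x in cv2.minAreaRect(p[:,:2].astype(np.float32))])
E
```

```text
pics
{'time_s': np.float64(0.0), 'joints': array([-1.393,  0.313,  1.498, -0.   ,  1.331, -0.223]), 'dq': array([ 0.002, -0.001,  0.001,  0.001, -0.001, -0.   ]), 'tau': array([-0.0000e+00, -4.1227e+01, -2.5975e+01, -0.0000e+00,  4.0000e-03,
       -0.0000e+00]), 'eef_pos': array([ 204.772, -483.12 ,  230.732]), 'ee_rot': array([-0.001,  0.98 ,  0.199,  0.   ]), 'force': array([ 0.15 , -0.504, -0.004]), 'wrist_torque': array([ 0.004, -0.005, -0.03 ]), 'grip_width': np.float64(1.001)} 18.700000000000003
top {'vfov': 42.77528302540786, 'cx': 255.35082638172926, 'cy': 201.32965795828667, 'rvec': array([ 2.16246021, -2.17335315,  0.10669154]), 'tvec': array([ -10.73470149,  541.99187594, 1251.61671238])}
foot_a 0.75 [198. 249.  32.  30.] 732 med [419. 137.  15.] hi [420. 140.  67.] rect [array([422., 140.]), array([79., 77.]), np.float64(1.0)]
foot_a 0.65 [349. 271.  29.  28.] 728 med [ 358. -257.   15.] hi [ 357. -262.   67.] rect [array([ 356., -261.]), array([76., 76.]), np.float64(89.0)]
knob_a 0.7 [248. 244.  16.  16.] 238 med [431.   6.  50.] hi [431.   6.  54.] rect [array([430., 
[... 1772 characters left out ...]
6.    5.] hi [ 565. -304.   18.] rect [array([ 561., -317.]), array([121., 235.]), np.float64(1.0)]
handle_tray 0.62 [351. 281.  73.  73.] 2253 med [553. 290.   5.] hi [556. 290.  18.] rect [array([551., 288.]), array([144.,  70.]), np.float64(83.0)]
handle_tray 0.42 [137. 180.  23.  37.] 496 med [ 721. -188.   40.] hi [ 718. -196.   87.] rect [array([ 718., -198.]), array([47., 47.]), np.float64(11.0)]
statuette 0.96 [137. 180.  21.  35.] 512 med [ 721. -188.   37.] hi [ 718. -196.   87.] rect [array([ 713., -217.]), array([93., 46.]), np.float64(80.0)]
jar 0.84 [259. 309.  32.  40.] 988 med [734. 207.  73.] hi [728. 202.  74.] rect [array([729., 194.]), array([74., 56.]), np.float64(86.0)]
```

```bash
python3 - <<'E'
from h import *
d=np.load('top.npz'); im=d['im']; save('top_big.png',cv2.resize(im[90:330,90:420],None,fx=2.4,fy=2.4,interpolation=cv2.INTER_CUBIC))
W=d['W'];
for name,cx,cy,rx,ry,zlo,zhi in [('foot_tray',561,-310,85,140,3.5,40),('knob_tray',615,22,70,100,3.5,40),('handle_tray',555,286,60,100,3.5,40),('handle',362,257,60,75,36,60),('neckA',421,140,30,30,58,80),('neckB',357,-262,30,30,58,80),('k1',431,6,30,30,44,70),('k2',423,-134,30,30,44,70)]:
    m=(abs(W[...,0]-cx)<rx)&(abs(W[...,1]-cy)<ry)&(W[...,2]>zlo)&(W[...,2]<zhi)
    mm=cv2.connectedComponentsWithStats(m.astype(np.uint8)); 
    k=1+np.argmax(mm[2][1:,4]); p=W[mm[1]==k]
    r=cv2.minAreaRect(p[:,:2].astype(np.float32)); print(name,len(p),np.round(p.mean(0),1),[np.round(x,1) for x in r])
E
```

```text
foot_tray 2982 [ 563.2 -312.4    9.5] [array([ 567.8, -311.4]), array([127.9, 230.1]), np.float64(1.3)]
knob_tray 1420 [615.6  23.9  10.3] [array([618. ,  24.8]), array([160.7,  97.2]), np.float64(89.4)]
handle_tray 1090 [554.8 287.4  10.4] [array([557.5, 288.3]), array([154.4,  72.9]), np.float64(82.3)]
handle 214 [363.6 255.1  45.5] [array([363.1, 256.4]), array([ 11.8, 109.8]), np.float64(26.2)]
neckA 75 [420.1 140.6  67.1] [array([420. , 140.6]), array([20.5, 22.5]), np.float64(89.8)]
neckB 79 [ 356.6 -261.8   67.1] [array([ 356.8, -262.3]), array([22.5, 22.6]), np.float64(52.4)]
k1 146 [430.4   5.5  52.8] [array([430.8,   5.7]), array([32.5, 32.4]), np.float64(45.1)]
k2 147 [ 422.8 -133.8   53. ] [array([ 422.5, -134.1]), array([32.3, 32.5]), np.float64(43.4)]
```

View pics/top_big.png

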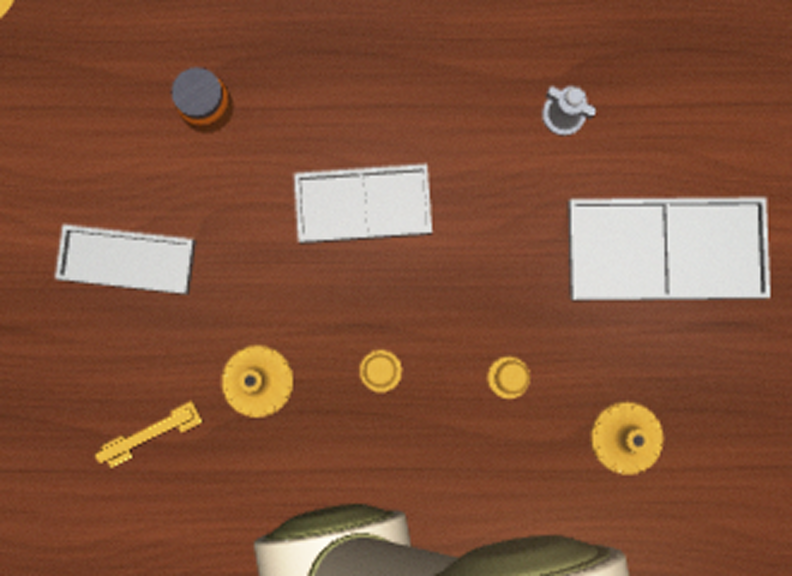

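```bash
cat >> h.py <<'E'
def plane(n,uv,z,c=None):
    i,R,t,f=c or cam(n); uv=np.atleast_2d(uv).astype(float)
    r=np.c_[(uv[:,0]-i['cx'])/f,(uv[:,1]-i['cy'])/f,np.ones(len(uv))]@R; o=-t@R
    return (o+r*((z-o[2])/r[:,2:]))[:,:2]
def go(x,y,z,psi=None):
    s=readout.sense(); w,a,b,c=s['ee_rot']; p=s['eef_pos']
    tx=np.array([1-2*(b*b+c*c),2*(a*b+w*c)]); cur=np.degrees(np.arctan2(tx[1],tx[0])); ty=np.array([tx[1],-tx[0]])
    d=np.array([x,y])-p[:2]; tw=0 if psi is None else -((psi-cur+180)%360-180)
    print('at',np.round(p,1),'psi',round(cur,1),'-> row',np.round([d@tx/10,d@ty/10,(p[2]-z)/10,tw],2))
E
python3 - <<'E'
from h import *
d=np.load('top.npz'); im=d['im'].astype(int); 
m=((im.min(-1)>110)&(im.max(-1)-im.min(-1)<30)).astype(np.uint8)
m=cv2.morphologyEx(m,cv2.MORPH_CLOSE,np.ones((5,5)))
n,l,st,_=cv2.connectedComponentsWithStats(m)
for k in range(1,n):
    if st[k,4]<900: continue
    uv=np.argwhere(l==k)[:,::-1]
    for z in (0,20):
        r=cv2.minAreaRect(plane('top',uv,z).astype(np.float32)); print(st[k],z,[np.round(x,1) for x in r])
go(357,-262,150,90)
E
```

```text
[    0     0   512    74 29414] 0 [array([1002.8,  -14.6]), array([1421.5,  209.8]), np.float64(89.6)]
[    0     0   512    74 29414] 20 [array([993.7, -14.6]), array([1399.6,  206.6]), np.float64(89.6)]
[   0  153   66   95 1933] 0 [array([555.1, 615.1]), array([203.3, 186.6]), np.float64(22.7)]
[   0  153   66   95 1933] 20 [array([552.9, 605.3]), array([200.2, 183.8]), np.float64(22.7)]
[ 213  159   57   32 1581] 0 [array([617.8,  25.1]), array([ 77.3, 148.3]), np.float64(3.7)]
[ 213  159   57   32 1581] 20 [array([614.7,  24.4]), array([ 76.2, 146.1]), np.float64(3.7)]
[ 327  173   84   42 3427] 0 [array([ 564.4, -315.2]), array([219.8, 110.2]), np.float64(89.7)]
[ 327  173   84   42 3427] 20 [array([ 562.1, -310.7]), array([216.4, 108.5]), np.float64(89.7)]
[ 113  184   57   28 1243] 0 [array([556.1, 291.1]), array([146.2,  60.9]), np.float64(83.3)]
[ 113  184   57   28 1243] 20 [array([553.9, 286.3]), array([144.,  60.]), np.float64(83.3)]
[ 208  313   46   71 1068] 0 [array([161. ,  59.4]), array([182.4, 112. ]), np.float64(5.7)]
[ 208  313   46   71 1068] 20 [array([164.8,  58.2]), array([179.6, 110.3]), np.float64(5.7)]
[ 291  331   51   53 2042] 0 [array([ 131.3, -169.7]), array([131.4, 116.4]), np.float64(10.4)]
[ 291  331   51   53 2042] 20 [array([ 135.7, -167.3]), array([129.4, 114.6]), np.float64(10.4)]
at [ 204.8 -483.4  231.3] psi 23.0 -> row [ 22.65 -14.45   8.13 -67.04]
```

Request:
step_arm:
  plan: "22.65 -14.45 8.13 -67 100;22.65 -14.45 8.13 -67 100;22.65 -14.45 8.13 -67 100;22.65 -14.45 8.13 -67 100;22.65 -14.45 8.13 -67 100;22.65 -14.45 8.13 -67 100;22.65 -14.45 8.13 -67 100;22.65 -14.45 8.13 -67 100;22.65 -14.45 8.13 -67 100;22.65 -14.45 8.13 -67 100"
  grip_force: 60

```text
time_s: 1.9
eef_pos: [357.0, -262.1, 150.1]
ee_rot: [0.0, 0.709, 0.706, -0.0]
force: [-0.2, 0.6, 0.4]
grip_width: 1.001
```

```bash
python3 - <<'E'
from h import *
c=cam('wrist'); im,D=cams.capture('wrist'); W=cloud('wrist',D,c); save('w1.png',im)
m=(W[...,2]>58)&(W[...,2]<75)&(np.hypot(W[...,0]-357,W[...,1]+262)<35); p=W[m]; print(m.sum(),np.round(p.mean(0),1),np.round(p.min(0)),np.round(p.max(0)))
go(357,-262,37,90)
E
```

```text
939 [ 355.1 -259.9   66.6] [ 343. -273.   58.] [ 367. -249.   69.]
at [ 356.9 -262.1  150. ] psi 89.8 -> row [ 1.00e-02  1.00e-02  1.13e+01 -2.20e-01]
```

View pics/w1.png

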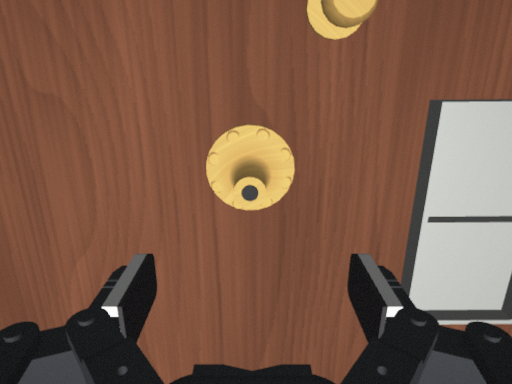

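Request:
step_arm:
  plan: "0.1 -0.1 4 0 100;0.1 -0.1 8 0 100;0.1 -0.1 11.2 0 100;0.1 -0.1 11.2 0 100;0.1 -0.1 11.2 0 0;0.1 -0.1 11.2 0 0;0.1 -0.1 11.2 0 0;0.1 -0.1 11.2 0 0;0.1 -0.1 11.2 0 0;0.1 -0.1 11.2 0 0"

```text
time_s: 2.95
eef_pos: [356.2, -261.3, 38.9]
ee_rot: [0.001, 0.707, 0.707, -0.0]
force: [-2.9, 1.9, 9.0]
grip_width: 0.258
```

Request:
step_arm:
  plan: "0 0 0 0 0;0 0 0 0 0;0 0 -2 0 0;0 0 -5 0 0;0 0 -9 0 0;0 0 -13 0 0;0 0 -13 0 0"

```text
time_s: 3.65
eef_pos: [357.3, -262.5, 172.3]
ee_rot: [0.004, 0.707, 0.707, -0.0]
force: [1.1, -0.8, -6.2]
grip_width: 0.255
```

```bash
python3 - <<'E'
from h import *
c=cam('wrist'); im,D=cams.capture('wrist'); save('w2.png',im)
go(562,-363,167,90)
go(562,-258,167,90)
E
```

```text
at [ 356.4 -261.4  169.4] psi 90.0 -> row [-10.15  20.57   0.24  -0.04]
at [ 356.4 -261.4  169.4] psi 90.0 -> row [ 0.35 20.56  0.24 -0.04]
```

View pics/w2.png

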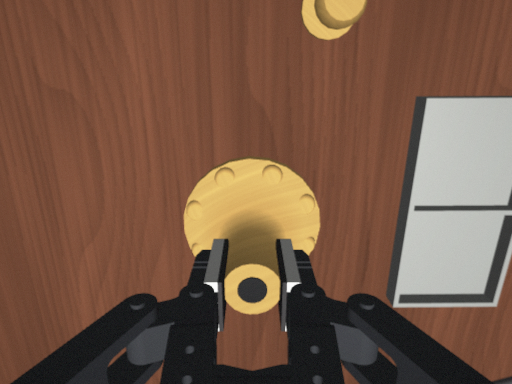

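Request:
step_arm:
  plan: "-1 2 0 0 0;-3 6 0 0 0;-5 10 0 0 0;-7 14 0 0 0;-9 18 0 0 0;-10.15 20.57 0 0 0;-10.15 20.57 0 0 0;-10.15 20.57 4 0 0;-10.15 20.57 7 0 0;-10.15 20.57 7 0 0"

```text
time_s: 4.7
eef_pos: [558.7, -360.1, 91.1]
ee_rot: [-0.007, 0.707, 0.707, -0.0]
force: [-0.8, 0.6, -5.6]
grip_width: 0.257
```

```bash
python3 - <<'E'
from h import *
c=cam('wrist'); im,D=cams.capture('wrist'); W=cloud('wrist',D,c); save('w3.png',im)
p0=readout.sense()['eef_pos']
v,u=np.mgrid[0:384,0:512]
brass=(im[...,0].astype(int)-im[...,2]>70)&(im[...,1]>90)&(v>150)&(W[...,2]>40)
p=W[brass]; print(len(p),np.round(p.min(0)),np.round(p.max(0)))
t=p[p[:,2]>p[:,2].max()-6]; print(np.round(t.mean(0)), [np.round(x,1) for x in cv2.minAreaRect(p[:,:2].astype(np.float32))])
go(562,-363,43,90)
E
```

```text
10620 [ 520. -379.   55.] [ 597. -277.  235.]
[ 560. -277.  235.] [array([ 560. , -326.9]), array([99.8, 77.1]), np.float64(86.9)]
at [ 560.1 -361.4   94.8] psi 90.0 -> row [-0.16  0.19  5.18 -0.04]
```

View pics/w3.png

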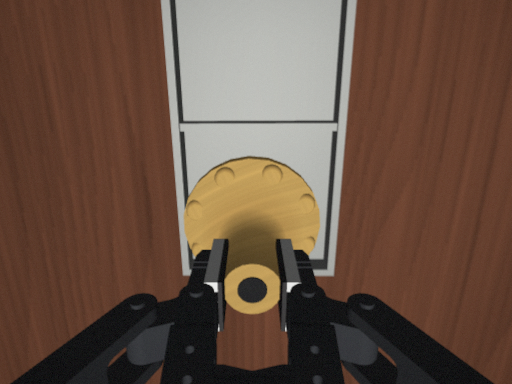

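Request:
step_arm:
  plan: "0.3 0.25 2 0 0;0.3 0.25 4 0 0;0.3 0.25 4.6 0 0;0.3 0.25 4.9 0 0;0.3 0.25 5.1 0 0;0.3 0.25 5.1 0 0;0.3 0.25 5.1 0 0"

```text
time_s: 5.45
eef_pos: [564.4, -359.9, 47.9]
ee_rot: [0.001, 0.707, 0.707, 0.0]
force: [0.5, -0.2, -5.0]
grip_width: 0.259
```

Request:
step_arm:
  plan: "0 0 0.2 0 0;0 0 0.4 0 0;0 0 0.4 0 0;0 0 0.4 0 0"

```text
time_s: 5.85
eef_pos: [564.3, -359.8, 44.1]
ee_rot: [0.0, 0.707, 0.707, -0.0]
force: [-4.3, 2.2, 5.1]
grip_width: 0.259
```

Request:
step_arm:
  plan: "0 0 0 0 30;0 0 0 0 60;0 0 0 0 100;0 0 0 0 100;0 0 0 0 100;0 0 0 0 100;0 0 -3 0 100;0 0 -7 0 100;0 0 -12 0 100;0 0 -12 0 100"

```text
time_s: 6.85
eef_pos: [566.2, -361.3, 170.9]
ee_rot: [0.006, 0.707, 0.707, 0.0]
force: [-0.2, -1.2, 0.9]
grip_width: 1.003
```

```bash
python3 - <<'E'
from h import *
c=cam('top'); im,D=cams.capture('top'); W=cloud('top',D,c); save('t2.png',cv2.resize(im[90:330,90:420],None,fx=2.4,fy=2.4))
m=(abs(W[...,0]-562)<60)&(abs(W[...,1]+340)<90)&(W[...,2]>60)&(W[...,2]<80); print(m.sum(),W[m].mean(0) if m.any() else 0)
go(420,140.6,150,90)
E
```

```text
0 0
at [ 565.2 -360.5  166.9] psi 90.0 -> row [ 5.010e+01 -1.455e+01  1.690e+00 -3.000e-02]
```

View pics/t2.png

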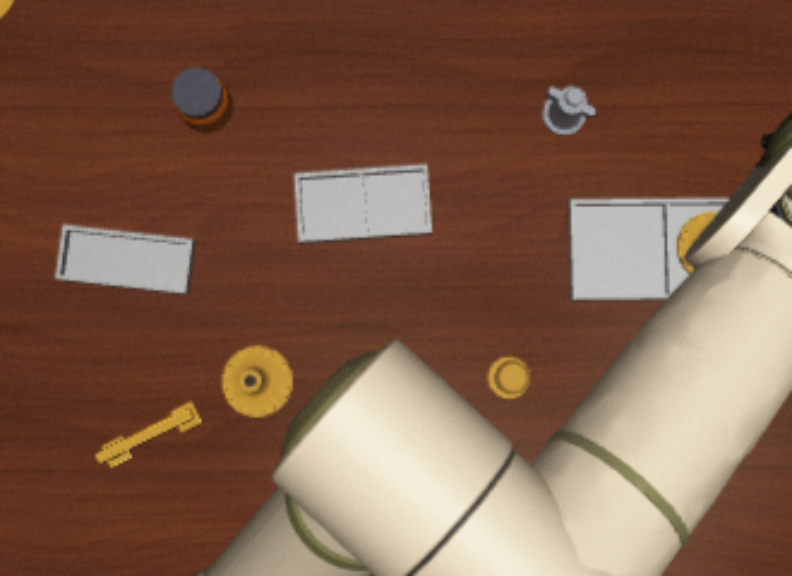

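Request:
step_arm:
  plan: "50.1 -14.55 1.7 0 100;50.1 -14.55 1.7 0 100;50.1 -14.55 1.7 0 100;50.1 -14.55 1.7 0 100;50.1 -14.55 1.7 0 100;50.1 -14.55 1.7 0 100;50.1 -14.55 1.7 0 100;50.1 -14.55 1.7 0 100;50.1 -14.55 1.7 0 100;50.1 -14.55 1.7 0 100"

```text
time_s: 7.9
eef_pos: [423.7, 122.1, 146.0]
ee_rot: [-0.0, 0.707, 0.707, -0.0]
force: [0.8, -0.5, 0.5]
grip_width: 0.998
```

```bash
python3 - <<'E'
from h import *
go(420,140.6,150,90)
E
```

```text
at [423.7 122.1 146. ] psi 89.9 -> row [ 1.85 -0.37 -0.4  -0.06]
```

Request:
step_arm:
  plan: "1.9 -0.4 0 0 100;1.9 -0.4 0 0 100;1.9 -0.4 0 0 100;1.9 -0.4 0 0 100;1.9 -0.4 0 0 100"

```text
time_s: 8.4
eef_pos: [421.4, 138.4, 146.5]
ee_rot: [-0.0, 0.708, 0.706, -0.0]
force: [-0.6, -0.8, -0.7]
grip_width: 1.0
```

```bash
python3 - <<'E'
from h import *
c=cam('wrist'); im,D=cams.capture('wrist'); W=cloud('wrist',D,c); save('w4.png',im)
m=(W[...,2]>58)&(W[...,2]<75)&(np.hypot(W[...,0]-421,W[...,1]-141)<35); p=W[m]; print(m.sum(),np.round(p.mean(0),1),np.round(p.min(0)),np.round(p.max(0)))
go(*p.mean(0)[:2],38,90)
E
```

```text
975 [418.9 143.5  66.6] [407. 130.  58.] [431. 154.  69.]
at [421.3 138.5 146.6] psi 89.9 -> row [ 0.5  -0.24 10.86 -0.13]
```

Request:
step_arm:
  plan: "0.3 -0.15 4 0 100;0.3 -0.15 8 0 100;0.3 -0.15 10.8 0 100;0.3 -0.15 10.8 0 100;0.3 -0.15 10.8 0 0;0.3 -0.15 10.8 0 0;0.3 -0.15 10.8 0 0;0.3 -0.15 10.8 0 0;0.3 -0.15 10.8 0 0;0.3 -0.15 10.8 0 0"

```text
time_s: 9.45
eef_pos: [419.8, 142.4, 39.6]
ee_rot: [0.0, 0.707, 0.707, 0.0]
force: [-3.2, -0.3, 8.1]
grip_width: 0.26
```

Request:
step_arm:
  plan: "0 0 0 0 0;0 0 0 0 0;0 0 -2 0 0;0 0 -5 0 0;0 0 -9 0 0;0 0 -13 0 0;0 0 -13 0 0;0 0 -13 0 0"

```text
time_s: 10.25
eef_pos: [419.1, 142.4, 168.3]
ee_rot: [-0.0, 0.707, 0.707, -0.0]
force: [0.1, 0.2, -7.1]
grip_width: 0.259
```

```bash
python3 - <<'E'
from h import *
c=cam('wrist'); im,D=cams.capture('wrist'); W=cloud('wrist',D,c); save('w5.png',im)
v,u=np.mgrid[0:384,0:512]
b=(im[...,0].astype(int)-im[...,2]>70)&(abs(u-252)<50)&(v>255)&(v<320)
p=W[b]; print(len(p),np.round(np.percentile(p,[2,98],axis=0)))
go(562,-256,168,90)
E
```

```text
2020 [[409.   8.  51.]
 [441. 154. 197.]]
at [418.6 142.3 167.3] psi 90.0 -> row [-39.82  14.37  -0.07  -0.04]
```

Request:
step_arm:
  plan: "-2 0.7 0 0 0;-6 2.2 0 0 0;-10.5 3.8 0 0 0;-15 5.4 0 0 0;-19.5 7 0 0 0;-24 8.7 0 0 0;-28.5 10.3 0 0 0;-33 11.9 0 0 0;-37 13.4 0 0 0;-39.8 14.4 0 0 0"

```text
time_s: 11.3
eef_pos: [562.9, -258.0, 165.5]
ee_rot: [-0.002, 0.708, 0.706, -0.0]
force: [0.2, 0.4, -4.7]
grip_width: 0.262
```

Request:
step_arm:
  plan: "0 0 0 0 0;0 0 0 0 0;0 0 3 0 0;0 0 6 0 0;0 0 9 0 0;0 0 9 0 0;0 0 9 0 0;0 0 9 0 0"

```text
time_s: 12.1
eef_pos: [564.1, -255.8, 80.5]
ee_rot: [0.001, 0.707, 0.707, 0.0]
force: [0.6, -0.5, -5.6]
grip_width: 0.261
```

```bash
python3 - <<'E'
from h import *
c=cam('wrist'); im,D=cams.capture('wrist'); save('w6.png',im)
go(562,-256,44,90)
E
```

```text
at [ 564.1 -255.9   80.6] psi 90.0 -> row [-0.01 -0.21  3.66 -0.02]
```

View pics/w6.png

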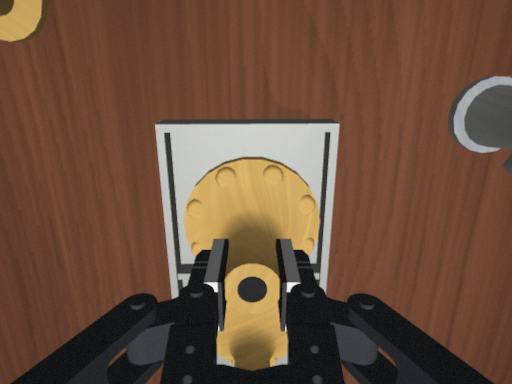

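Request:
step_arm:
  plan: "0 -0.1 1.5 0 0;0 -0.1 2.8 0 0;0 -0.1 3.3 0 0;0 -0.1 3.6 0 0;0 -0.1 3.7 0 0;0 -0.1 3.7 0 0;0 -0.1 3.7 0 0"

```text
time_s: 12.85
eef_pos: [562.0, -255.5, 44.7]
ee_rot: [-0.0, 0.707, 0.707, -0.0]
force: [-14.1, 6.8, 19.9]
grip_width: 0.257
```

Request:
step_arm:
  plan: "0 0 -0.1 0 30;0 0 -0.1 0 60;0 0 -0.1 0 100;0 0 -0.1 0 100;0 0 -0.1 0 100;0 0 -0.1 0 100;0 0 -3 0 100;0 0 -7 0 100;0 0 -11 0 100;0 0 -11 0 100"

```text
time_s: 13.85
eef_pos: [564.3, -257.0, 157.6]
ee_rot: [0.005, 0.707, 0.707, 0.001]
force: [0.3, 0.5, 0.6]
grip_width: 1.001
```

```bash
python3 - <<'E'
from h import *
c=cam('wrist'); im,D=cams.capture('wrist'); W=cloud('wrist',D,c); save('w7.png',im)
v,u=np.mgrid[0:384,0:512]
for y0 in (-363,-258):
    m=(W[...,2]>66)&(W[...,2]<76)&(np.hypot(W[...,0]-562,W[...,1]-y0)<35); p=W[m]; print(m.sum(),p.size and np.round(p.mean(0),1))
go(422.5,-134,150,90)
E
```

```text
678 [ 563.7 -357.7   71.7]
889 [ 561.6 -254.7   71.9]
at [ 563.3 -256.4  154.4] psi 90.0 -> row [ 12.23 -14.09   0.44  -0.04]
```

View pics/w7.png

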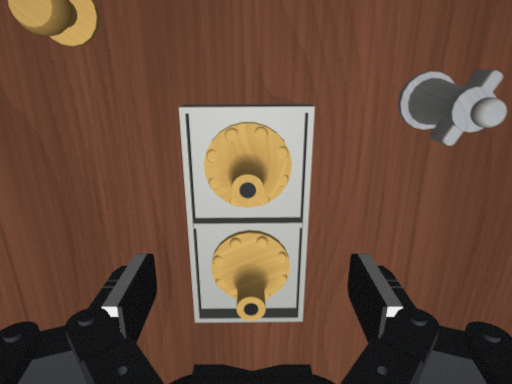

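Request:
step_arm:
  plan: "12.2 -14.1 0.5 0 100;12.2 -14.1 0.5 0 100;12.2 -14.1 0.5 0 100;12.2 -14.1 0.5 0 100;12.2 -14.1 0.5 0 100;12.2 -14.1 0.5 0 100;12.2 -14.1 0.5 0 100;12.2 -14.1 0.5 0 100"

```text
time_s: 14.7
eef_pos: [421.9, -134.2, 146.4]
ee_rot: [-0.0, 0.707, 0.707, -0.0]
force: [-0.3, -0.0, -0.6]
grip_width: 0.998
```

```bash
python3 - <<'E'
from h import *
c=cam('wrist'); im,D=cams.capture('wrist'); W=cloud('wrist',D,c); save('w8.png',im)
m=(W[...,2]>46)&(W[...,2]<65)&(np.hypot(W[...,0]-422,W[...,1]+134)<35); p=W[m]; print(m.sum(),np.round(p.mean(0),1),np.round(p.min(0)),np.round(p.max(0)))
go(*p.mean(0)[:2],22,90)
E
```

```text
1610 [ 421.6 -130.6   53.2] [ 404. -150.   46.] [ 439. -116.   58.]
at [ 421.8 -134.1  146.4] psi 89.9 -> row [ 0.36 -0.03 12.44 -0.06]
```

Request:
step_arm:
  plan: "0.15 0 4 0 100;0.15 0 8 0 100;0.15 0 11.5 0 100;0.15 0 12.5 0 100;0.15 0 12.5 0 0;0.15 0 12.5 0 0;0.15 0 12.5 0 0;0.15 0 12.5 0 0;0.15 0 12.5 0 0;0.15 0 12.5 0 0"

```text
time_s: 15.75
eef_pos: [422.1, -132.6, 23.3]
ee_rot: [0.001, 0.707, 0.707, 0.0]
force: [-2.0, 0.6, 9.9]
grip_width: 0.397
```

Request:
step_arm:
  plan: "0 0 0 0 0;0 0 0 0 0;0 0 -2 0 0;0 0 -5 0 0;0 0 -9 0 0;0 0 -12.5 0 0;0 0 -12.5 0 0;0 0 -12.5 0 0"

```text
time_s: 16.55
eef_pos: [421.4, -132.1, 147.2]
ee_rot: [0.001, 0.707, 0.707, 0.0]
force: [-1.2, -0.2, -2.5]
grip_width: 0.393
```

```bash
python3 - <<'E'
from h import *
c=cam('wrist'); im,D=cams.capture('wrist'); save('w9.png',im)
go(616,-11,145,90)
E
```

```text
at [ 421.  -131.9  146.3] psi 90.0 -> row [12.1  19.5   0.13 -0.03]
```

View pics/w9.png

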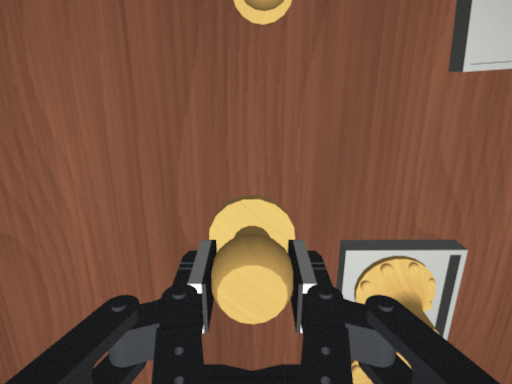

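Request:
step_arm:
  plan: "1 2 0 0 0;3.5 5.5 0 0 0;6 9.5 0 0 0;8.5 13.5 0 0 0;11 17.5 0 0 0;12.1 19.5 0 0 0;12.1 19.5 0 0 0;12.1 19.5 4 0 0;12.1 19.5 7.5 0 0;12.1 19.5 7.5 0 0"

```text
time_s: 17.6
eef_pos: [612.7, -11.1, 66.0]
ee_rot: [-0.005, 0.708, 0.707, -0.003]
force: [-0.3, 0.7, -1.7]
grip_width: 0.395
```

Request:
step_arm:
  plan: "0 0 0 0 0;0 0 0 0 0;0 0 0 0 0"

```text
time_s: 17.9
eef_pos: [617.2, -11.5, 73.6]
ee_rot: [0.001, 0.707, 0.707, 0.001]
force: [0.4, 0.6, -0.9]
grip_width: 0.395
```

```bash
python3 - <<'E'
from h import *
c=cam('wrist'); im,D=cams.capture('wrist'); save('w10.png',im)
go(616,-11,28,90)
E
```

```text
at [617.1 -11.5  73.3] psi 90.0 -> row [ 0.05 -0.11  4.53 -0.04]
```

View pics/w10.png

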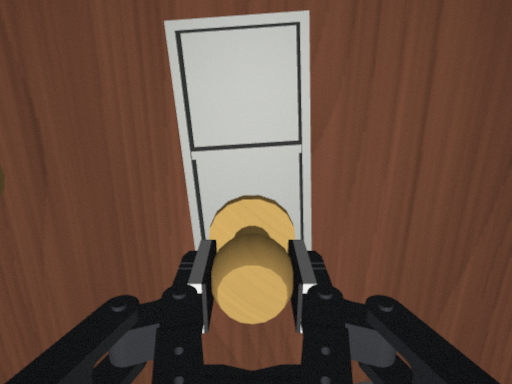

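Request:
step_arm:
  plan: "0 -0.05 2 0 0;0 -0.05 3.5 0 0;0 -0.05 4.2 0 0;0 -0.05 4.5 0 0;0 -0.05 4.6 0 0;0 -0.05 4.6 0 0;0 -0.05 4.6 0 0"

```text
time_s: 18.65
eef_pos: [615.5, -11.1, 28.4]
ee_rot: [-0.0, 0.707, 0.707, -0.001]
force: [-14.1, 1.2, 21.3]
grip_width: 0.392
```

Request:
step_arm:
  plan: "0 0 -0.1 0 50;0 0 -0.1 0 70;0 0 -0.1 0 100;0 0 -0.1 0 100;0 0 -0.1 0 100;0 0 -0.1 0 100;0 0 -3 0 100;0 0 -7 0 100;0 0 -12 0 100;0 0 -12 0 100"

```text
time_s: 19.65
eef_pos: [618.8, -11.7, 152.8]
ee_rot: [0.005, 0.707, 0.707, 0.003]
force: [0.3, -0.2, -0.4]
grip_width: 0.999
```

```bash
python3 - <<'E'
from h import *
c=cam('wrist'); im,D=cams.capture('wrist'); W=cloud('wrist',D,c)
m=(W[...,2]>54)&(W[...,2]<66)&(np.hypot(W[...,0]-616,W[...,1]+11)<35); p=W[m]; print(m.sum(),p.size and np.round(p.mean(0),1))
go(430.5,5.7,147,90)
E
```

```text
1377 [615.3  -9.8  59.1]
at [617.4 -11.5 149. ] psi 90.0 -> row [  1.71 -18.69   0.2   -0.03]
```

Request:
step_arm:
  plan: "1.7 -18.65 0 0 100;1.7 -18.65 0 0 100;1.7 -18.65 0 0 100;1.7 -18.65 0 0 100;1.7 -18.65 0 0 100;1.7 -18.65 0 0 100;1.7 -18.65 0 0 100;1.7 -18.65 0 0 100"

```text
time_s: 20.5
eef_pos: [430.1, 5.7, 145.4]
ee_rot: [-0.0, 0.707, 0.707, -0.0]
force: [-0.1, -0.1, -0.1]
grip_width: 0.995
```

```bash
python3 - <<'E'
from h import *
c=cam('wrist'); im,D=cams.capture('wrist'); W=cloud('wrist',D,c); save('w8.png',im)
m=(W[...,2]>46)&(W[...,2]<65)&(np.hypot(W[...,0]-430,W[...,1]-6)<35); p=W[m]; print(m.sum(),np.round(p.mean(0),1),np.round(p.min(0)),np.round(p.max(0)))
go(*p.mean(0)[:2],22,90)
E
```

```text
1617 [429.3   9.6  53.3] [412. -10.  46.] [447.  25.  58.]
at [430.    5.8 145.4] psi 90.0 -> row [ 0.39 -0.08 12.34 -0.03]
```

Request:
step_arm:
  plan: "0.15 -0.05 4 0 100;0.15 -0.05 8 0 100;0.15 -0.05 11.5 0 100;0.15 -0.05 12.3 0 100;0.15 -0.05 12.3 0 0;0.15 -0.05 12.3 0 0;0.15 -0.05 12.3 0 0;0.15 -0.05 12.3 0 0;0.15 -0.05 12.3 0 0;0.15 -0.05 12.3 0 0"

```text
time_s: 21.55
eef_pos: [429.7, 7.2, 24.2]
ee_rot: [0.001, 0.707, 0.707, 0.001]
force: [-3.5, 0.2, 10.2]
grip_width: 0.395
```

Request:
step_arm:
  plan: "0 0 0 0 0;0 0 0 0 0;0 0 -2 0 0;0 0 -5 0 0;0 0 -9 0 0;0 0 -12.5 0 0;0 0 -12.5 0 0;0 0 -12.5 0 0"

```text
time_s: 22.35
eef_pos: [428.9, 7.4, 148.0]
ee_rot: [0.0, 0.707, 0.707, 0.0]
force: [-0.1, 0.3, -2.9]
grip_width: 0.392
```

```bash
python3 - <<'E'
from h import *
go(611.5,60,145,90)
E
```

```text
at [428.9   7.4 148. ] psi 90.0 -> row [ 5.27 18.26  0.3  -0.03]
```

Request:
step_arm:
  plan: "0.5 2 0 0 0;1.5 5.5 0 0 0;2.7 9.5 0 0 0;3.9 13.5 0 0 0;5 17 0 0 0;5.2 18.2 0 0 0;5.2 18.2 0 0 0;5.2 18.2 4 0 0;5.2 18.2 7.5 0 0;5.2 18.2 7.5 0 0"

```text
time_s: 23.35
eef_pos: [607.0, 59.3, 67.2]
ee_rot: [-0.004, 0.707, 0.707, -0.004]
force: [-0.6, 0.5, -2.8]
grip_width: 0.392
```

Request:
step_arm:
  plan: "0 0 0 0 0;0 0 0 0 0;0 0 0 0 0"

```text
time_s: 23.65
eef_pos: [611.8, 59.2, 74.6]
ee_rot: [0.001, 0.707, 0.707, 0.001]
force: [-1.3, -0.8, -2.1]
grip_width: 0.393
```

```bash
python3 - <<'E'
from h import *
c=cam('wrist'); im,D=cams.capture('wrist'); save('w11.png',im)
go(612,60,29,90)
E
```

```text
at [611.6  59.2  74.3] psi 90.0 -> row [ 0.08  0.04  4.53 -0.04]
```

View pics/w11.png

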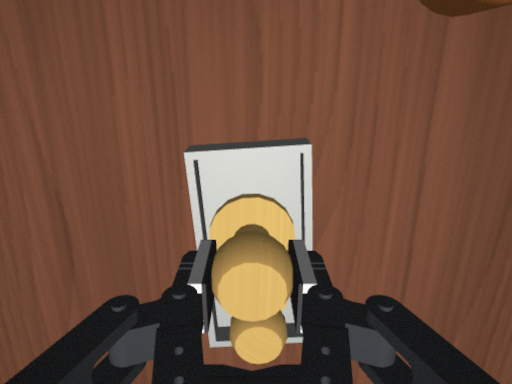

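Knob (252,235) sits centred over its bay; the first knob stands in the other bay (258,340).

Request:
step_arm:
  plan: "0.05 0 2 0 0;0.05 0 3.5 0 0;0.05 0 4.2 0 0;0.05 0 4.5 0 0;0.05 0 4.6 0 0;0.05 0 4.6 0 0;0.05 0 4.6 0 0"

```text
time_s: 24.4
eef_pos: [610.5, 59.9, 29.3]
ee_rot: [-0.0, 0.707, 0.707, -0.001]
force: [-13.4, -0.7, 19.9]
grip_width: 0.392
```

Request:
step_arm:
  plan: "0 0 -0.1 0 50;0 0 -0.1 0 70;0 0 -0.1 0 100;0 0 -0.1 0 100;0 0 -0.1 0 100;0 0 -0.1 0 100;0 0 -3 0 100;0 0 -7 0 100;0 0 -12 0 100;0 0 -12 0 100"

```text
time_s: 25.4
eef_pos: [613.9, 59.6, 153.8]
ee_rot: [0.005, 0.707, 0.707, 0.004]
force: [0.3, 0.2, -0.9]
grip_width: 1.001
```

```bash
python3 - <<'E'
from h import *
c=cam('wrist'); im,D=cams.capture('wrist'); W=cloud('wrist',D,c)
for x,y in ((616,-11),(612,60)):
    m=(W[...,2]>54)&(W[...,2]<66)&(np.hypot(W[...,0]-x,W[...,1]-y)<35); p=W[m]; print(m.sum(),p.size and np.round(p.mean(0),1))
go(363,256,150,116.2)
E
```

```text
1072 [615.1  -8.8  59.1]
1369 [610.2  61.6  59.1]
at [612.5  59.7 150. ] psi 90.0 -> row [ 19.62 -24.96   0.   -26.23]
```

Request:
step_arm:
  plan: "19.6 -24.9 0 -26.2 100;19.6 -24.9 0 -26.2 100;19.6 -24.9 0 -26.2 100;19.6 -24.9 0 -26.2 100;19.6 -24.9 0 -26.2 100;19.6 -24.9 0 -26.2 100;19.6 -24.9 0 -26.2 100;19.6 -24.9 0 -26.2 100;19.6 -24.9 0 -26.2 100;19.6 -24.9 0 -26.2 100"

```text
time_s: 26.45
eef_pos: [362.9, 255.3, 146.3]
ee_rot: [-0.0, 0.529, 0.848, -0.0]
force: [0.9, 0.1, 0.5]
grip_width: 0.996
```

```bash
python3 - <<'E'
from h import *
c=cam('wrist'); im,D=cams.capture('wrist'); W=cloud('wrist',D,c); save('w12.png',im)
m=(W[...,2]>38)&(W[...,2]<56)&(np.hypot(W[...,0]-363,W[...,1]-256)<70); p=W[m]; r=cv2.minAreaRect(p[:,:2].astype(np.float32)); print(m.sum(),np.round(p.mean(0),1),r)
go(*r[0],22,116.2)
E
```

```text
2133 [360.2 261.4  46.5] ((362.0406188964844, 257.9737243652344), (11.575081825256348, 109.01814270019531), 25.668033599853516)
at [362.9 255.3 146.3] psi 116.1 -> row [ 0.28  0.04 12.43 -0.12]
```

View pics/w12.png

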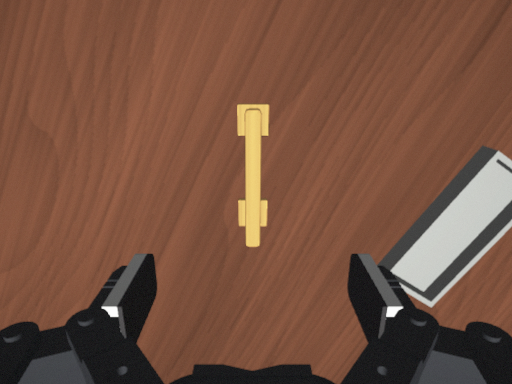

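Handle bar (252,175) is aligned with the fingers; descend and grip.

Request:
step_arm:
  plan: "0.2 0 4 0 100;0.2 0 8 0 100;0.2 0 11.5 0 100;0.2 0 12.5 0 100;0.2 0 12.5 0 0;0.2 0 12.5 0 0;0.2 0 12.5 0 0;0.2 0 12.5 0 0;0.2 0 12.5 0 0;0.2 0 12.5 0 0"

```text
time_s: 27.5
eef_pos: [361.9, 258.0, 22.5]
ee_rot: [0.001, 0.529, 0.849, 0.001]
force: [-0.3, -0.5, 5.9]
grip_width: 0.126
```

Request:
step_arm:
  plan: "0 0 0 0 0;0 0 0 0 0;0 0 0 0 0;0 0 -2 0 0;0 0 -5 0 0;0 0 -9 0 0;0 0 -12.5 0 0;0 0 -12.5 0 0;0 0 -12.5 0 0"

```text
time_s: 28.4
eef_pos: [361.0, 257.6, 146.4]
ee_rot: [-0.0, 0.529, 0.849, 0.0]
force: [-0.2, -0.3, -3.3]
grip_width: 0.132
```

```bash
python3 - <<'E'
from h import *
c=cam('wrist'); im,D=cams.capture('wrist'); W=cloud('wrist',D,c); save('w13.png',im)
go(554,286.3,147,83.3)
E
```

```text
at [360.5 257.4 145.6] psi 116.2 -> row [-5.94 18.64 -0.14 32.86]
```

View pics/w13.png

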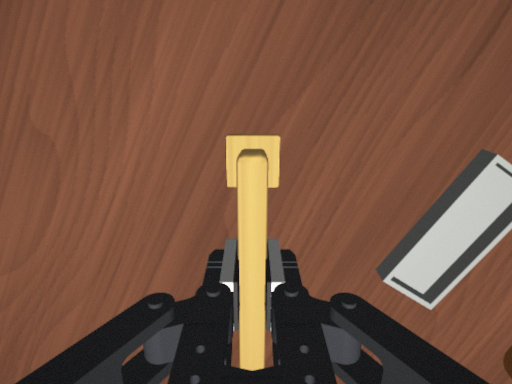

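Request:
step_arm:
  plan: "-0.6 2 0 4 0;-1.8 5.5 0 10 0;-3 9.5 0 17 0;-4.3 13.5 0 24 0;-5.5 17 0 30 0;-5.9 18.6 0 32.9 0;-5.9 18.6 0 32.9 0;-5.9 18.6 3 32.9 0;-5.9 18.6 7 32.9 0;-5.9 18.6 7 32.9 0"

```text
time_s: 29.45
eef_pos: [549.9, 285.7, 70.5]
ee_rot: [-0.003, 0.747, 0.665, -0.006]
force: [0.2, -0.1, -2.5]
grip_width: 0.13
```

Request:
step_arm:
  plan: "0 0 0 0 0;0 0 0 0 0;0 0 0 0 0"

```text
time_s: 29.75
eef_pos: [554.9, 287.0, 78.6]
ee_rot: [0.001, 0.747, 0.664, 0.001]
force: [1.0, 0.0, -2.9]
grip_width: 0.126
```

```bash
python3 - <<'E'
from h import *
c=cam('wrist'); im,D=cams.capture('wrist'); W=cloud('wrist',D,c); save('w14.png',im)
b=(im[...,0].astype(int)-im[...,2]>70)&(W[...,2]>80)&(W[...,2]<115); p=W[b]; print(len(p),cv2.minAreaRect(p[:,:2].astype(np.float32)))
i=np.argsort(p[:,1]); print(np.round(p[i[:50]].mean(0)),np.round(p[i[-50:]].mean(0)))
go(554,286.3,29,83.3)
E
```

```text
5908 ((555.1697998046875, 291.12347412109375), (101.11253356933594, 11.935335159301758), 83.07706451416016)
[551. 242. 102.] [560. 341. 101.]
at [554.8 287.   78.4] psi 83.3 -> row [-0.08 -0.07  4.94 -0.02]
```

View pics/w14.png

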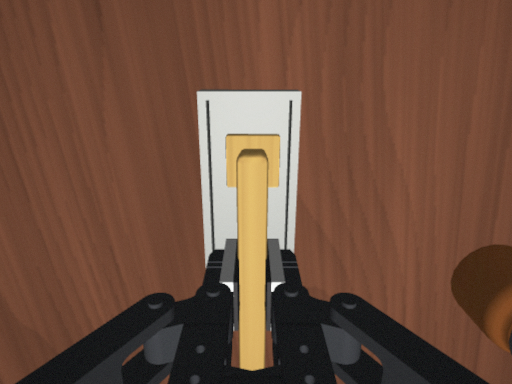

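Request:
step_arm:
  plan: "0 -0.05 2 0 0;0 -0.05 3.8 0 0;0 -0.05 4.5 0 0;0 -0.05 4.9 0 0;0 -0.05 5.1 0 0;0 -0.05 5.1 0 0;0 -0.05 5.1 0 0"

```text
time_s: 30.5
eef_pos: [554.3, 286.9, 27.5]
ee_rot: [0.0, 0.747, 0.664, 0.001]
force: [-3.8, -2.0, 6.0]
grip_width: 0.132
```

Contact; release slowly, then retreat.

Request:
step_arm:
  plan: "0 0 0 0 20;0 0 0 0 30;0 0 0 0 45;0 0 0 0 60;0 0 0 0 60;0 0 -3 0 60;0 0 -7 0 60;0 0 -12 0 60;0 0 -16 0 100;0 0 -16 0 100"

```text
time_s: 31.5
eef_pos: [555.8, 287.6, 192.1]
ee_rot: [0.002, 0.747, 0.664, 0.005]
force: [0.8, -0.3, -0.4]
grip_width: 0.911
```

Request:
step_arm:
  plan: "0 -4 0 0 100;0 -8 0 0 100;0 -12 0 0 100;0 -16 0 0 100;0 -20 0 0 100;0 -20 0 0 100;0 -20 0 0 100;0 -20 0 0 100"

```text
time_s: 32.3
eef_pos: [355.8, 310.2, 185.5]
ee_rot: [0.0, 0.748, 0.664, 0.0]
force: [0.2, -0.0, 0.1]
grip_width: 1.0
```

```bash
python3 - <<'E'
from h import *
out=[]
for n in ['top','scene']:
    c=cam(n); im,D=cams.capture(n); W=cloud(n,D,c); out.append(im)
    def loc(m,nm):
        p=W[m]; print(n,nm,len(p),np.round(p.mean(0),1) if len(p) else '', np.round(cv2.minAreaRect(p[:,:2].astype(np.float32))[0],1) if len(p)>4 else '')
    Z=W[...,2]; near=lambda x,y,r:np.hypot(W[...,0]-x,W[...,1]-y)<r
    br=im[...,0].astype(int)-im[...,2]>50
    for nm,x,y,r,a,b in [('foot-',562,-363,40,64,80),('foot+',562,-258,40,64,80),('knob-',617,-11,30,48,75),('knob+',612,60,30,48,75),('handle',554,286,65,42,62)]: loc(near(x,y,r)&(Z>a)&(Z<b)&br,nm)
    loc(near(715,-200,40)&(Z>80)&(Z<100),'stat'); loc(near(726,200,45)&(Z>68)&(Z<85),'jar')
save('fin_top.png',cv2.resize(out[0][90:330,90:420],None,fx=2.2,fy=2.2)); save('fin_scene.png',out[1])
print(readout.sense()['eef_pos'])
E
```

```text
top foot- 64 [ 564.5 -359.6   71.1] [ 565.3 -359.8]
top foot+ 62 [ 562.5 -256.2   71.2] [ 562.3 -256.4]
top knob- 147 [614.9 -13.1  57.6] [616.6 -13. ]
top knob+ 147 [610.5  58.   57.5] [612.1  57.9]
top handle 200 [555.1 284.   50.6] [555.6 285. ]
top stat 44 [ 715.4 -200.2   89. ] [ 716.1 -200.2]
top jar 337 [725.8 199.3  75.2] [726.2 198.8]
scene foot- 68 [ 566.5 -356.9   69.8] [ 565.7 -357.5]
scene foot+ 70 [ 564.5 -253.3   69.4] [ 564.2 -254.8]
scene knob- 192 [619.2  -8.3  56. ] [618.7  -9.2]
scene knob+ 210 [614.3  62.3  55.8] [613.4  61.5]
scene handle 363 [557.1 287.2  48.9] [556.3 286.3]
scene stat 58 [ 717.8 -196.3   86.4] [ 717.2 -198.1]
scene jar 638 [727.8 201.9  73.9] [727.  201.4]
[355.89552036 310.0855015  185.41332971]
```

View pics/fin_top.png

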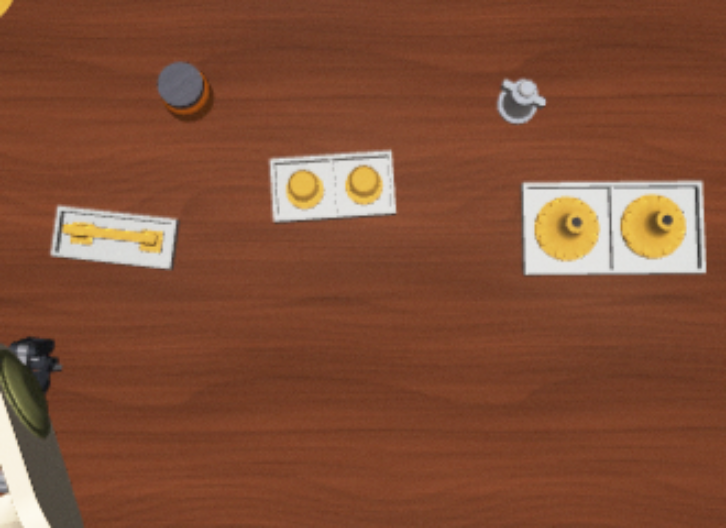

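View pics/fin_scene.png

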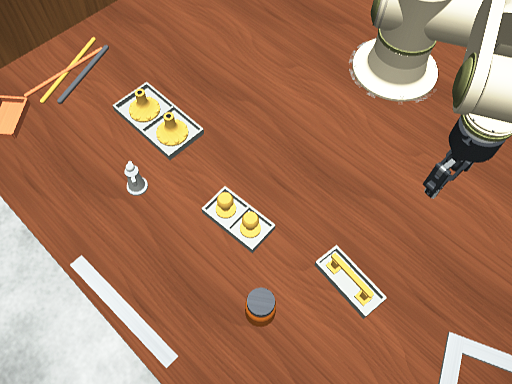

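All five pieces stand upright, each in its own bay and within about 5 mm of the bay centre. The arm is clear and the bystanders have not moved.

```bash
python3 -c "
from h import *
print(workorder.finish_job())"
```

```text
the job is handed in; nothing more can be done
None
```

All five brass pieces are in their trays, one to a bay, and I handed the job in at about 32 s of robot time. The hand-in reports no verdict.

- **Position:** My last top and scene pictures show the lamp feet, knobs and handle upright, within about 2–6 mm of their bay centres; the limit is 15 mm. The two cameras disagreed by 2–5 mm, which is a little more than the stated calibration error.
- **Height:** Top-camera heights are 5 mm above those on the bench, which matches pieces resting on the tray floors.
- **Contact and bystanders:** The gripper is open and well clear of everything. The statuette and jar are where they started, to within about 1 mm. The highest wrist force I saw was about 26 N, as the second lamp foot and the two knobs were set down; the limit is 120 N.

No check failed. I did not measure tilt angle or speed directly; upright and at rest are judged from the pictures and heights.

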